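# Discharge the amplifier through the guard windows

### The job

Make the amplifier on the bench safe to work on: reach down through the windows of its grey guard plate and press the T-shaped bleeder lever fully down, then press the lever with the round disc fully down, and come out clear. Do not touch the guard or chassis, leave the narrow ball-ended mains lever up, and leave the loose things around it where they are.

Things in the scene. Friction and masses are not known exactly. Their poses are not given: they have to be found in the camera images.
- guard: Fixed low black amplifier chassis (260 x 330 x 30 mm high, from 160 mm in front (-x) to 100 mm behind the origin) with a level grey guard plate (150 x 310 x 6 mm) on four corner posts, its top face 110 mm above the bench. Origin on the bench under the middle window's centre; x away from the robot at yaw 0, z up. Plate, posts and chassis must not be touched.
- window (a point): Centre of the guard plate's middle window, at the plate's top face. Three square through windows, 74 x 74 mm, stand in a row along the guard's y, centres at -92, 0 and +92 mm from here. The bars between them are 18 mm wide, the outer ones 26 mm, the front and back ones 38 mm.
- bleed_pad (a point): The bleeder lever, shaped like a T: a round cross-bar 12 mm thick and 46 mm long (along the guard's y). The point is on top of the bar's middle and moves with the lever. It lies under the centre of one of the three windows (which one varies); its bare-metal stem, 10 mm wide and 6 mm thick, is hinged 55 mm further along the guard's +x.
- bleed (a joint): Lever angle in rad: 0 = fully up, grows as it is pressed down, 0.40 = down against its stop. Pad top about 96 mm above the bench when up (14 mm under the plate's top face) and 74 mm when fully down. Friction hinge, no spring: it takes about 4 N at the pad to move and stays where it is left.
- short_pad (a point): The shorting lever, ending in a flat round disc 32 mm across. The point is at the centre of the disc's top face and moves with the lever. It lies under the centre of one of the three windows (which one varies); its bare-metal stem, 10 mm wide and 6 mm thick, is hinged 55 mm further along the guard's +x.
- short (a joint): Lever angle in rad: 0 = fully up, grows as it is pressed down, 0.40 = down against its stop. Pad top about 96 mm above the bench when up (14 mm under the plate's top face) and 74 mm when fully down. Friction hinge, no spring: it takes about 4 N at the pad to move and stays where it is left.
- mains_pad (a point): The mains lever, a narrow bare stem with only a 12 mm ball at its end. The point is on top of the ball. It must stay up. It lies under the centre of one of the three windows (which one varies); its bare-metal stem, 10 mm wide and 6 mm thick, is hinged 55 mm further along the guard's +x.
- mains (a joint): Lever angle in rad: 0 = fully up, grows as it is pressed down, 0.40 = down against its stop. Pad top about 96 mm above the bench when up (14 mm under the plate's top face) and 74 mm when fully down. Friction hinge, no spring: it takes about 4 N at the pad to move and stays where it is left.
- cap_a: Loose black capacitor can, 30 mm across, 45 mm tall, standing on the front ledge of the chassis (30 mm high); bystander. Origin at its underside.
- cap_b: Second loose capacitor can like cap_a on the same ledge; bystander.
- knob_cap: Loose black control knob, 32 mm across, 18 mm high, on the bench just left (+y) of the chassis; bystander.
- driver: Screwdriver lying on the bench just right (-y) of the chassis; bystander.
- spool: Metal spool, 52 mm across, 42 mm high, left on the bench; bystander.
- tub: Empty white plastic cup, 70 mm across, 70 mm tall, right on the bench; bystander.
- meter: Handheld meter 150 x 75 x 32 mm lying on the bench at the left; bystander.
- spanner: Spanner lying on the bench at the right; bystander.

How it is judged:
By the outcome, as a careful person would: the job done as asked, in the order asked, and still so for the second after the job is handed in, with the robot touching nothing.
It also fails if it takes over 45 s, if anything falls off the work surface, if the arm or the gripper's body presses on something with over 40 N, if the wrist force passes 120 N, or if a joint passes its speed limit or range.

### The arm

A 7-joint arm with a two-finger parallel gripper is mounted at the origin on the work surface. World frame = base frame: x ahead of the robot, y to its left, z up, the work surface at z = 0. Lengths are in m, angles in rad, forces in N, time in s.
With the tool pointing down it reaches from about 0.4 to 0.875 m from the base axis. Payload 6.5 kg.
Tool frame: the origin (TCP) lies midway between the tips of the shut fingers; the grasp point (between the pads) lies 19 mm behind it; z points along the fingers, y is the direction in which the jaws open and shut (so a half turn about z gives the same grasp; the last joint's range is limited). The gripper opens to 88 mm and grips with 3 to 60 N. Pads are 18 mm wide; open, the fingers measure 123 mm over their backs; the gripper's body (75 mm by 187 mm) begins 45 mm behind the grasp point.
Start: joints at [-1.307, 0.536, -0.004, 1.538, 0.003, 1.067, -0.071], TCP at [0.21, 0.615, 0.239] pointing down, gripper open.
Joint ranges: [-2.7, 2.7], [-0.37, 2.16], [-1.27, 1.26], [0.24, 2.4], [-1.31, 4.45], [0.19, 1.91], [-2.76, 2.76]. Speed limits (rad/s): [2.39, 2.39, 3.14, 3.14, 3.14, 3.14, 3.14].

### API

Orientations are given as a unit quaternion [x, y, z, w].
In Python, from station import env gives the robot as it stands.
- The arm moves only by the tool drive_tool, never from a script. Its argument "rows" is text: rows parted by semicolons, each of 7 numbers parted by spaces: the shift along the tool's x, y, z in cm, then the turn, a rotation vector about the tool's x, y, z in rad, then the finger opening in cm, from 0 to 8.81. A call has 1 to 20 rows; each row shifts and turns the pose as measured when the row begins, along the tool's axes as they then stand; what a row does not reach is not made up. A row lasts 1/8 s, in which the tool goes at most 62.5 mm and 10.7 degrees, less where a joint would pass 70% of its speed; a pose out of reach is approached as far as the arm can. A call with a gripper value outside its range is refused whole. The fingers move at their own pace and stop on an object; "force" is the grip in N (left out, the last holds). Time passes only in rows, so rows that do not move let the fingers close. It gives the time, the measured TCP pose, the force and the opening at its end, in the units of the state.
- env.read_state(): the state, without advancing time (a new reading comes with each control period).
- env.read_camera(name): name is "side" or "top"; returns (picture, depth): 420x560x3 uint8, blue, green, red; 420x560 float32, m along the optical axis (not along the pixel's ray), 0 where there is no reading.
- env.camera_info(name): a dict with "fx", "fy", "cx", "cy" (pixels), "R" (3x3) and "t" (3): a world point X has camera coordinates R X + t. Camera axes: x right, y down, z forward; pixel columns grow to the right and rows downward; lengths in m; the calibration is good to about 2 mm. A picture is of the moment at which its call begins. camera_info takes no time and is no camera call.
- env.job_done(): hands the job in, once; it reports no verdict.
The state is a dict: "t": time; "q": joint angles; "dq": joint speeds; "joint_torque": joint torques, N m; "position": TCP position; "ee_rot": TCP orientation; "ft_force": force on the tool from outside, world axes, zero at the start; "torque": the same for the moment, N m; "grip_width": finger opening in m.
Only numpy, scipy, OpenCV 4.12 (cv2) and the standard library are available. Lean on these libraries where they do the work, as an engineer would, in place of code of your own. Each camera call takes 0.05 s, during which the arm holds its last target. There are 200 camera calls.

## Working session

There is one attempt and no reset: what is moved stays moved. The work goes in short steps, Python scripts to look and compute and a tool call to move; the robot and the scene stay as the last step left them, time stands still between calls to the robot, and variables do not carry over. Pictures are saved under pics/ and viewed, about 8 in all and at most 12, crops included, and the job is handed in when it is done.

Besides the shell and the picture viewer there is one more tool, called after ">>>" by a JSON object that holds its "api" and its "payload". drive_tool: Moves the arm, as the interface text tells. Its arguments: {"type":"object","properties":{"rows":{"type":"string"},"force":{"type":"number"}},"required":["rows"]}

```bash
mkdir -p pics; python3 - <<'E'
from station import env
import cv2,numpy as np
s=env.read_state();print({k:np.round(v,3) for k,v in s.items()})
for n in("top","side"):
    p,d=env.read_camera(n);cv2.imwrite(f"pics/{n}0.png",p);np.save(f"pics/{n}0.npy",d)
    print(n,env.camera_info(n))
E
```

```text
{'t': np.float64(0.0), 'q': array([-1.307,  0.537, -0.004,  1.539,  0.003,  1.067, -0.071]), 'dq': array([ 0.002, -0.001,  0.001, -0.   ,  0.001,  0.   ,  0.   ]), 'joint_torque': array([ 0.0000e+00, -5.7098e+01,  9.9000e-01, -2.5160e+01, -5.6000e-02,
        1.8000e-02,  0.0000e+00]), 'position': array([0.21 , 0.614, 0.238]), 'ee_rot': array([ 0.164,  0.986, -0.001, -0.   ]), 'ft_force': array([-0.313,  0.047, -0.079]), 'torque': array([ 0.002, -0.018,  0.053]), 'grip_width': np.float64(0.088)}
top {'fx': 396.55831630122316, 'fy': 396.55831630122316, 'cx': 277.418355608844, 'cy': 209.26568783638496, 'R': array([[ 0.02818913, -0.99931832,  0.0238382 ],
       [-0.98126784, -0.03221079, -0.18993652],
       [ 0.19057489, -0.01803751, -0.98150693]]), 't': array([-0.01747916,  0.52802746,  1.05419503])}
side {'fx': 477.00380471890514, 'fy': 477.00380471890514, 'cx': 280.1297174170703, 'cy': 214.57885679107025, 'R': array([[ 0.7805707 , -0.62471623, -0.02095278],
       [-0.37816052, -0.44528289, -0.8116143 ],
       [ 0.49769872,  0.64144585, -0.58381779]]), 't': array([-0.39334292,  0.29013254,  1.34705898])}
```

View pics/top0.png

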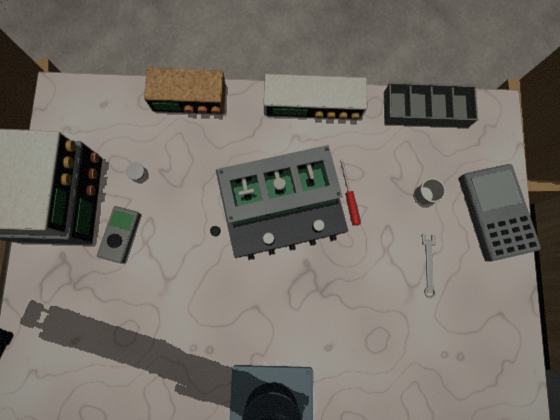

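View pics/side0.png

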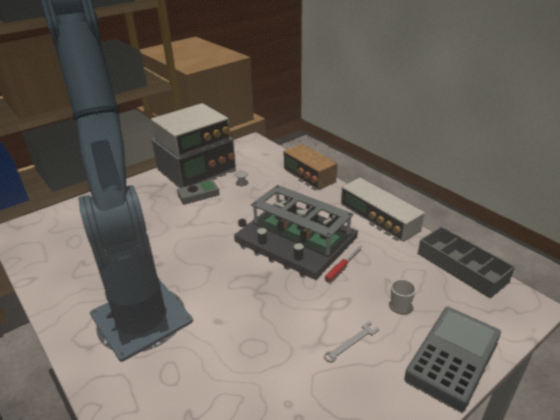

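The top view shows the guard plate around (280,183), with three windows: the left (~245,188) holds a T, the middle (~280,183) a disc and the right (~311,175) a narrow stem. The loose objects are around it. I'll enlarge this area.

```bash
cat > h.py <<'E'
import numpy as np,cv2
from station import env
def ray(n,u,v,z):
    c=env.camera_info(n);R,t=c["R"],c["t"];o=-R.T@t
    d=R.T@np.array([(u-c["cx"])/c["fx"],(v-c["cy"])/c["fy"],1]);return o+d*(z-o[2])/d[2]
def pix(n,X):
    c=env.camera_info(n);p=c["R"]@np.asarray(X)+c["t"];return np.array([c["fx"]*p[0]/p[2]+c["cx"],c["fy"]*p[1]/p[2]+c["cy"]])
def cloud(n,d):
    c=env.camera_info(n);v,u=np.indices(d.shape)
    P=np.stack([(u-c["cx"])/c["fx"]*d,(v-c["cy"])/c["fy"]*d,d],-1);return (P-c["t"])@c["R"]
E
python3 - <<'E'
from h import *
p=cv2.imread("pics/top0.png");cv2.imwrite("pics/c1.png",cv2.resize(p[135:265,205:365],None,fx=5,fy=4.6,interpolation=cv2.INTER_CUBIC) if 0 else cv2.resize(p[140:260,205:365],None,fx=5,fy=5,interpolation=cv2.INTER_CUBIC))
d=np.load("pics/top0.npy");W=cloud("top",d)
m=np.zeros(d.shape,bool);m[140:230,205:365]=1
m&=(abs(W[...,2]-.11)<.008)&(d>0)
print(m.sum(),np.median(W[m][:,2]))
n,l,st,ce=cv2.connectedComponentsWithStats(m.astype(np.uint8));k=1+np.argmax(st[1:,4]);
X=W[l==k];r=cv2.minAreaRect(X[:,:2].astype(np.float32)*1000);print(st[k],r)
E
```

```text
4186 0.1095630053211577
[ 217  145  126   78 4186] ((589.5328369140625, -3.6444244384765625), (151.5075225830078, 310.66015625), 14.630025863647461)
```

View pics/c1.png

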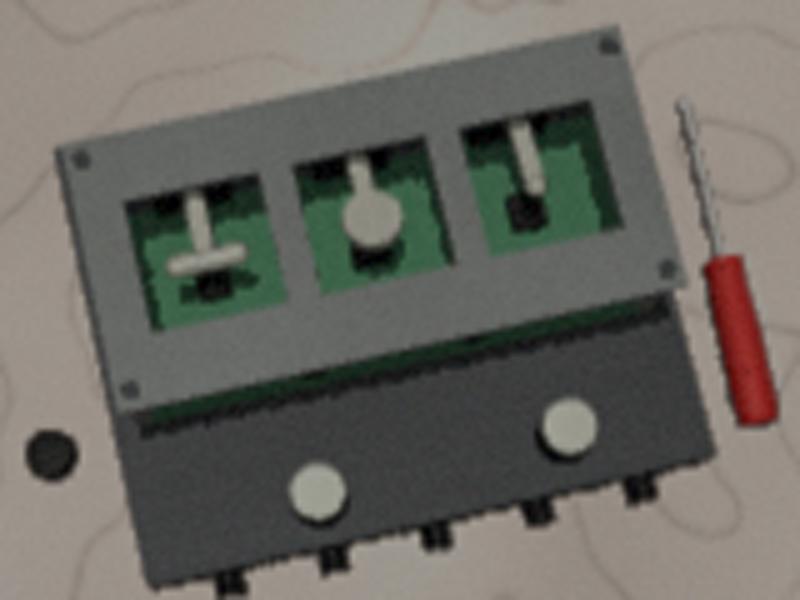

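The T (bleeder) is in the left (+y) window, its bar at crop (207,259). The disc is in the middle at (372,219), and the mains lever is in the right window at (540,185). Next I'll compute the targets.

```bash
cat >> h.py <<'E'
from scipy.spatial.transform import Rotation as Ro
yaw=np.radians(14.63);C=np.array([.5895,-.0036]);gx=np.array([np.cos(yaw),np.sin(yaw)]);gy=np.array([-gx[1],gx[0]])
def togo(xyz):
    s=env.read_state();R=Ro.from_quat(s["ee_rot"])
    x=np.array([-gx[0],-gx[1],0]);z=np.array([0,0,-1.]);T=Ro.from_matrix(np.c_[x,np.cross(z,x),z])
    print("t",s["t"],"pos",s["position"].round(4),"F",s["ft_force"].round(1),"w",s["grip_width"])
    print("shift tool cm",(R.inv().apply(np.array(xyz)-s["position"])*100).round(2),"turn",(R.inv()*T).as_rotvec().round(3))
E
python3 - <<'E'
from h import *
L=C+.092*gy;print("win centres",L,C,C-.092*gy)
for n,u,v in(("T",246.4,191.8),("disc",279.4,183.8),("ball",205+537/5,140+188/5)):
    X=ray("top",u,v,.094);print(n,X,"guard xy",gx@(X[:2]-C),gy@(X[:2]-C))
togo([*L,.238])
E
```

```text
win centres [0.56626301 0.08541709] [ 0.5895 -0.0036] [ 0.61273699 -0.09261709]
T [0.56508622 0.08429431 0.094     ] guard xy -0.0014222191418138774 0.09121085478652384
disc [ 0.59036175 -0.00396875  0.094     ] guard xy 0.0007406719964751653 -0.00057445164457833
ball [ 0.6108653  -0.09335531  0.094     ] guard xy -0.0019974675000481636 -0.0922415418648581
t 0.1 pos [0.2103 0.6145 0.2379] F [-0.1  0.3 -0.2] w 0.08832726401387156
shift tool cm [-50.81 -38.53   0.06] turn [-0.002 -0.    -0.585]
```

>>> {"api": "drive_tool", "payload": {"rows": "-4.6 -3.5 0 0 0 0 0;-4.6 -3.5 0 0 0 0 0;-4.6 -3.5 0 0 0 0 0;-4.6 -3.5 0 0 0 0 0;-4.6 -3.5 0 0 0 0 0;-4.6 -3.5 0 0 0 0 0;-4.6 -3.5 0 0 0 0 0;-4.6 -3.5 0 0 0 0 0;-4.6 -3.5 0 0 0 0 0;0 0 0 0 0 -0.18 0;0 0 0 0 0 -0.18 0;0 0 0 0 0 -0.18 0"}}

```text
t: 1.6
position: [0.5072, 0.1662, 0.2342]
ee_rot: [-0.112, 0.994, -0.002, -0.003]
ft_force: [1.2, 0.8, -0.2]
grip_width: 0.0005
```

```bash
python3 -c "
from h import *
togo([*(C+.092*gy),.16])"
```

```text
t 1.6 pos [0.5072 0.1662 0.2342] F [ 1.2  0.8 -0.2] w 0.0005156815932815951
shift tool cm [-3.99 -9.16  7.44] turn [-0.004 -0.006 -0.03 ]
```

>>> {"api": "drive_tool", "payload": {"rows": "-2 -4.6 0 0 0 -0.03 0;-2 -4.6 3 0 0 0 0;0 0 4.4 0 0 0 0;0 0 0 0 0 0 0"}}

```text
t: 2.1
position: [0.5694, 0.0845, 0.1584]
ee_rot: [-0.13, 0.991, -0.002, -0.003]
ft_force: [-0.6, -0.7, 0.4]
grip_width: 0.0003
```

```bash
python3 -c "
from h import *
togo([*(C+.092*gy),.125])
p,d=env.read_camera('side');cv2.imwrite('pics/s1.png',cv2.resize(p[150:290,210:390],None,fx=4.2,fy=4.2,interpolation=cv2.INTER_CUBIC))"
```

```text
t 2.1 pos [0.5694 0.0845 0.1584] F [-0.6 -0.7  0.4] w 0.0002558685103728851
shift tool cm [0.26 0.18 3.34] turn [-0.004 -0.006  0.006]
```

View pics/s1.png

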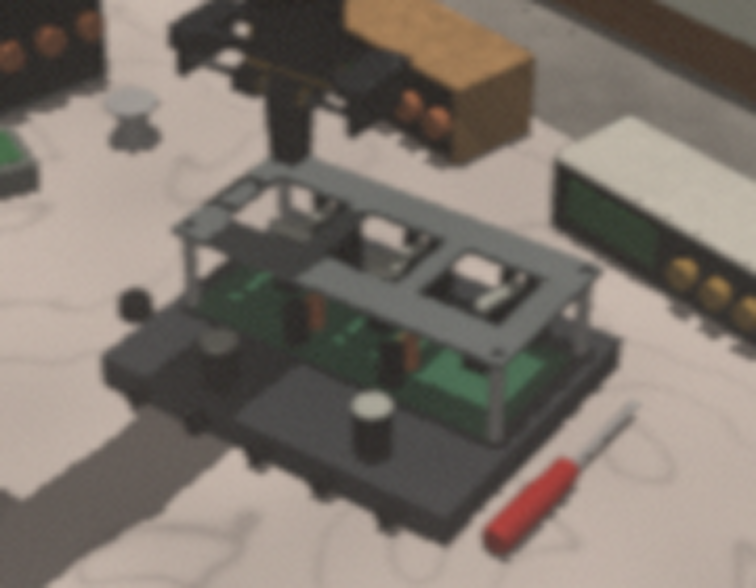

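>>> {"api": "drive_tool", "payload": {"rows": "0.66 0.18 0 0 0 0 0;0 0 2 0 0 0 0;0 0 0 0 0 0 0"}}

```text
t: 2.52
position: [0.5657, 0.0867, 0.1455]
ee_rot: [-0.131, 0.991, -0.002, 0.003]
ft_force: [0.1, 0.1, 0.3]
grip_width: 0.0007
```

```bash
python3 -c "
from h import *
togo([*(C+.092*gy-.004*gx),.1])"
```

```text
t 2.525 pos [0.5657 0.0867 0.1455] F [0.1 0.1 0.3] w 0.0006925102483862794
shift tool cm [ 0.4  -0.12  4.55] turn [-0.004  0.006  0.008]
```

>>> {"api": "drive_tool", "payload": {"rows": "0.4 -0.1 2 0 0 0 0;0.1 0 1 0 0 0 0;0 0 1 0 0 0 0;0 0 0 0 0 0 0"}}

```text
t: 3.02
position: [0.5641, 0.0865, 0.1098]
ee_rot: [-0.132, 0.991, -0.001, 0.007]
ft_force: [0.1, -0.1, -0.3]
grip_width: 0.0001
```

```bash
python3 -c "
from h import *
togo([*(C+.092*gy-.004*gx),.075])"
```

```text
t 3.025 pos [0.5641 0.0865 0.1098] F [ 0.1 -0.1 -0.3] w 6.613151505170878e-05
shift tool cm [ 0.27 -0.15  3.48] turn [-0.003  0.014  0.01 ]
```

>>> {"api": "drive_tool", "payload": {"rows": "0.3 -0.15 1 0 0.014 0.01 0;0 0 0.6 0 0 0 0;0 0 0.6 0 0 0 0;0 0 0.6 0 0 0 0;0 0 0.5 0 0 0 0"}}

```text
t: 3.65
position: [0.5613, 0.0839, 0.0757]
ee_rot: [-0.127, 0.992, -0.002, -0.001]
ft_force: [-1.2, -1.3, 3.7]
grip_width: 0.0004
```

```bash
python3 -c "
from h import *
togo([*(C+.092*gy-.004*gx),.074])"
```

```text
t 3.65 pos [0.5613 0.0839 0.0757] F [-1.2 -1.3  3.7] w 0.00038945248990607907
shift tool cm [-0.12  0.02  0.17] turn [-0.003 -0.002 -0.001]
```

>>> {"api": "drive_tool", "payload": {"rows": "0 0 0.4 0 0 0 0;0 0 0.4 0 0 0 0"}}

```text
t: 3.9
position: [0.5618, 0.084, 0.0721]
ee_rot: [-0.127, 0.992, -0.001, -0.001]
ft_force: [-20.9, -2.2, 56.9]
grip_width: 0.0007
```

>>> {"api": "drive_tool", "payload": {"rows": "0 0 -1 0 0 0 0;0 0 -2 0 0 0 0;0 0 -3 0 0 0 0;0 0 -2 0 0 0 0;0 0 0 0 0 0 0"}}

```text
t: 4.53
position: [0.5652, 0.085, 0.155]
ee_rot: [-0.127, 0.992, -0.001, 0.003]
ft_force: [-0.2, 0.2, -0.8]
grip_width: 0.0004
```

```bash
python3 -c "
from h import *
togo([*(C-.004*gx),.145])
p,d=env.read_camera('side');cv2.imwrite('pics/s2.png',cv2.resize(p[180:250,245:350],None,fx=7,fy=7,interpolation=cv2.INTER_CUBIC))"
```

```text
t 4.525 pos [0.5652 0.085  0.155 ] F [-0.2  0.2 -0.8] w 0.0003674542835394931
shift tool cm [ 0.28 -9.18  1.03] turn [-0.003  0.006 -0.001]
```

View pics/s2.png

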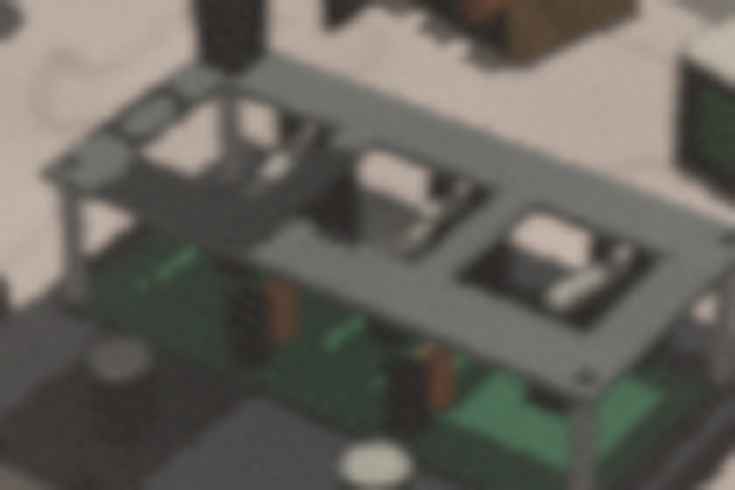

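The crop shows the T's stem sloping down under the left window, with its bar hidden below the front bar of the plate. That fits the stop at 57 N and z≈0.072. Now the disc.

>>> {"api": "drive_tool", "payload": {"rows": "0.1 -4.6 0 0 0 0 0;0.1 -4.6 0 0 0 0 0;0 0 0 0 0 0 0"}}

```text
t: 4.95
position: [0.5853, -0.0061, 0.1504]
ee_rot: [-0.128, 0.992, -0.001, 0.001]
ft_force: [-0.7, 0.9, -0.6]
grip_width: 0.0005
```

```bash
python3 -c "
from h import *
togo([*(C-.004*gx),.12])"
```

```text
t 4.95 pos [ 0.5853 -0.0061  0.1504] F [-0.7  0.9 -0.6] w 0.0005411333214172544
shift tool cm [-0.07  0.14  3.04] turn [-0.002  0.001  0.001]
```

>>> {"api": "drive_tool", "payload": {"rows": "0 0.1 2 0 0 0 0;0.1 0 1 0 0 0 0;0.1 0 1 0 0.005 0 0;0 0 0 0 0 0 0"}}

```text
t: 5.45
position: [0.5815, -0.0025, 0.1061]
ee_rot: [-0.129, 0.992, -0.0, -0.004]
ft_force: [-0.8, -0.7, -0.2]
grip_width: 0.0002
```

```bash
python3 -c "
from h import *
togo([*(C-.004*gx),.075])"
```

```text
t 5.45 pos [ 0.5815 -0.0025  0.1061] F [-0.8 -0.7 -0.2] w 0.00019120067382174188
shift tool cm [-0.36 -0.31  3.11] turn [ 0.    -0.007  0.004]
```

>>> {"api": "drive_tool", "payload": {"rows": "-0.3 -0.25 0.8 0 -0.005 0.004 0;0 0 0.6 0 0 0 0;0 0 0.6 0 0 0 0;0 0 0.6 0 0 0 0;0 0 0.4 0 0 0 0"}}

```text
t: 6.08
position: [0.5851, -0.0042, 0.0754]
ee_rot: [-0.127, 0.992, -0.0, -0.001]
ft_force: [-0.9, -0.8, 3.6]
grip_width: 0.0005
```

```bash
python3 -c "
from h import *
togo([*(C-.004*gx),.074])"
```

```text
t 6.075 pos [ 0.5851 -0.0042  0.0754] F [-0.9 -0.8  3.6] w 0.0004993611774567943
shift tool cm [-0.05 -0.05  0.14] turn [ 0.    -0.002 -0.   ]
```

>>> {"api": "drive_tool", "payload": {"rows": "0 0 0.4 0 0 0 0;0 0 0.3 0 0 0 0"}}

```text
t: 6.32
position: [0.5855, -0.0042, 0.0729]
ee_rot: [-0.127, 0.992, 0.0, -0.001]
ft_force: [-17.8, -0.9, 44.3]
grip_width: 0.0003
```

>>> {"api": "drive_tool", "payload": {"rows": "0 0 -1 0 0 0 0;0 0 -2 0 0 0 0;0 0 -3 0 0 0 0;0 0 -4 0 0 0 0;0 0 -4 0 0 0 0;0 5 -2 0 0 0 0;0 6 0 0 0 0 0;0 6 0 0 0 0 0;0 6 0 0 0 0 0;0 6 0 0 0 0 0;0 6 0 0 0 0 0;0 0 0 0 0 0 0;0 0 0 0 0 0 0"}}

```text
t: 7.95
position: [0.5021, 0.3455, 0.2478]
ee_rot: [-0.125, 0.992, 0.002, 0.009]
ft_force: [0.8, -0.4, -0.7]
grip_width: 0.0007
```

```bash
python3 - <<'E'
from h import *
togo([0,0,0])
p,d=env.read_camera('top');cv2.imwrite('pics/c2.png',cv2.resize(p[140:260,205:365],None,fx=5,fy=5,interpolation=cv2.INTER_CUBIC))
W0,W=cloud('top',np.load('pics/top0.npy')),cloud('top',d)
for n,y in(("T",.092),("disc",0),("mains",-.092)):
    for o in (0,.015,.03):
      r=[]
      for w in(W0,W):
        g=(w[...,:2]-C);a,b=g@gx,g@gy
        m=(abs(a-o)<.005)&(abs(b-y)<.005)&(w[...,2]>.05)&(d>0);r.append((m.sum(),np.median(w[m][:,2]).round(4) if m.any() else None))
      print(n,o,r)
E
```

```text
t 7.95 pos [0.5021 0.3455 0.2478] F [ 0.8 -0.4 -0.7] w 0.0006562338387168563
shift tool cm [ 57.67 -21.05  23.66] turn [ 0.002  0.019 -0.005]
T 0 [(np.int64(12), np.float64(0.0912)), (np.int64(17), np.float64(0.0725))]
T 0.015 [(np.int64(13), np.float64(0.0874)), (np.int64(13), np.float64(0.0732))]
T 0.03 [(np.int64(11), np.float64(0.0851)), (np.int64(12), np.float64(0.0776))]
disc 0 [(np.int64(11), np.float64(0.096)), (np.int64(13), np.float64(0.0725))]
disc 0.015 [(np.int64(11), np.float64(0.093)), (np.int64(13), np.float64(0.0742))]
disc 0.03 [(np.int64(13), np.float64(0.0887)), (np.int64(16), np.float64(0.0762))]
mains 0 [(np.int64(12), np.float64(0.0931)), (np.int64(12), np.float64(0.0939))]
mains 0.015 [(np.int64(13), np.float64(0.0883)), (np.int64(13), np.float64(0.0897))]
mains 0.03 [(np.int64(11), np.float64(0.0864)), (np.int64(13), np.float64(0.0864))]
```

View pics/c2.png

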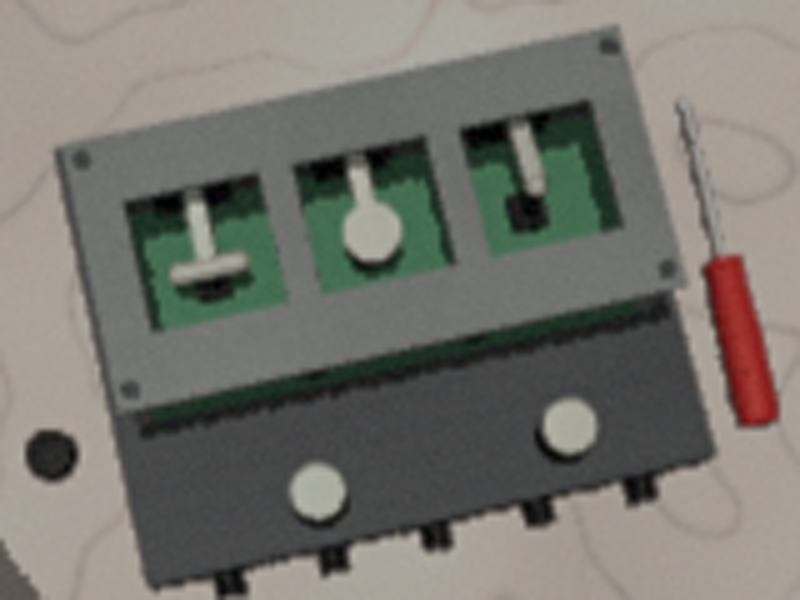

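Top view: the T bar moved from (207,259) to (209,269) and the disc from (372,219) to (372,232). The ball, cans, knob and screwdriver haven't moved. I'll do one averaged depth check on the T bar before handing in.

```bash
python3 - <<'E'
from h import *
D=np.median([env.read_camera('top')[1] for _ in range(8)],0)
for tag,dd in(("before",np.load('pics/top0.npy')),("after",D)):
    w=cloud('top',dd);g=w[...,:2]-C;a,b=g@gx,g@gy
    for n,y,hw in(("T",.092,.02),("disc",0,.012)):
        m=(abs(a)<.014)&(abs(b-y)<hw)&(w[...,2]>.055)
        print(tag,n,m.sum(),np.percentile(w[m][:,2],[50,75,90,97]).round(4))
        m=(abs(b-y)<.004)&(w[...,2]>.055)&(a>.013)&(a<.033)
        print("  stem fit slope",np.polyfit(a[m],w[m][:,2],1).round(4))
E
```

```text
before T 76 [0.0912 0.0932 0.0951 0.096 ]
  stem fit slope [-0.1514  0.0895]
before disc 85 [0.0956 0.0971 0.0981 0.0999]
  stem fit slope [-0.3185  0.0967]
after T 74 [0.0724 0.0729 0.0737 0.0746]
  stem fit slope [0.1723 0.071 ]
after disc 86 [0.0731 0.0747 0.0758 0.0765]
  stem fit slope [0.0987 0.0732]
```

```bash
python3 -c "
from station import env
print(env.job_done())"
```

```text
the job is handed in; nothing more can be done
None
```

I pressed the T-shaped bleeder lever fully down through the left (+y) window, then the disc lever through the middle one. Then I lifted out, moved the arm about 0.35 m to the left and handed the job in. The robot's clock read about 8 s of the 45 s allowed.

- **At the stops:** the force rose from about 4 N to 57 N vertical on the T (tool at z ≈ 0.072 m) and 44 N on the disc (z ≈ 0.073 m). Both are well under the 120 N wrist limit.
- **Depth check afterwards:** the T bar's top went from about 96 to 74.6 mm and the disc's face from about 96 to 73 mm, against the stated 74 mm when fully down. The mains ball stayed at about 93–94 mm.
- **Surroundings:** in the last close-up top view the guard, both cans, the knob and the screwdriver looked unmoved. The spool, cup, meter and spanner were outside that crop, so I did not check them again. I felt no contact with the guard or chassis.
- **Checks that disagreed:** at first the T's median depth drop was 18.7 mm, against 23.5 mm for the disc. I put this down to the bar being round, since the averaged recheck gave a drop of 20–21 mm. The stem slopes from the depth data were too noisy to confirm the 0.40 rad angle exactly.

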